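Vent the vacuum chamber and crack its stuck lid

ROBOT

A 7-joint arm with a two-finger parallel gripper is mounted at the origin on the work surface. World frame = base frame: x ahead of the robot, y to its left, z up, the work surface at z = 0. Lengths are in m, angles in rad, forces in N, time in s.
With the tool pointing down it reaches from about 0.4 to 0.85 m from the base axis. Payload 4.5 kg.
Tool frame: the origin (TCP) lies on the centre line of the jaws, within the pads' length; the fingertips stand 19 mm ahead of it and the grasp point (between the pads) is the TCP; y points along the fingers, z is the direction in which the jaws open and shut, and the axes are right-handed (so a half turn about y gives the same grasp; the last joint's range is limited). The gripper opens to 85 mm and grips with 20 to 120 N. Pads are 22 mm wide; open, the fingers measure 114 mm over their backs; the gripper's body (76 mm by 85 mm) begins 54 mm behind the grasp point. The pads swing forward as they close: fully open they stand 13 mm farther back than shut.
Start: joints at [-1.258, 0.689, -0.195, 1.565, 0.157, 0.902, -0.215], TCP at [0.172, 0.601, 0.25] pointing down, gripper open.
Joint ranges: [-3.01, 3.01], [-0.46, 2.08], [-1.47, 1.51], [0.13, 2.56], [-1, 4.14], [0.04, 2.09], [-2.66, 2.66]. Speed limits (rad/s): [2.57, 2.57, 3.14, 3.14, 3.14, 3.14, 3.14].

INTERFACE

Orientations are given as a unit quaternion [x, y, z, w].
In Python, from workcell import readout, capture, sign_off, masks_of, landmark_of gives the robot as it stands.
- The arm moves only by the tool drive_tool, never from a script. Its argument "rows" is a list that holds one entry, the list of rows, each a list of 6 numbers: the shift along the tool's x, y, z in m, then the turn, a rotation vector about the tool's x, y, z in degrees. In form: [[[x, y, z, wx, wy, wz], ...]]. A call has 1 to 12 rows; each row is the pose to reach, as a shift and turn from the pose commanded when the call began, along the tool's axes at that moment; what a row does not reach only later rows make up. A row lasts 1/12 s, in which the tool goes at most 41.7 mm and 7.16 degrees, less where a joint would pass 70% of its speed; a pose out of reach is approached as far as the arm can. A call with a gripper value outside its range is refused whole. "fingers" is the opening, from 0 (shut) to 1 (fully open), set as the call begins (left out, the last holds). The fingers move at their own pace and stop on an object; the grip force is fixed at half the most. Time passes only in rows, so rows that repeat a pose let the fingers close. It gives the time, the measured TCP pose, the force and the opening at its end, in the units of the state.
- readout.get_obs(): the state, without advancing time (a new reading comes with each control period).
- capture(name): name is "scene" or "top"; returns a dict with "image" (384x512x3 uint8, red, green, blue), "fov_y" (degrees; the focal length in pixels is half the picture's height over the tangent of half this angle, whatever the lens; pixels are square), "cx", "cy" (the principal point, pixels), "dist_coeffs" ([k1, k2, p1, p2, k3] as OpenCV has them; the pictures are not rectified), "rvec" (rotation vector, rad) and "tvec" (3), from world to camera coordinates, as OpenCV has them. Camera axes: x right, y down, z forward; pixel columns grow to the right and rows downward; lengths in m; the calibration is good to about 2 mm. A picture is of the moment at which its call begins. There is no depth.
- sign_off(): hands the job in, once; it reports no verdict.
Trained networks look in a picture, given as the dict that the camera call returned (one of the last four; its "shot" number tells which), for a name from the list of things; names that differ only in an ending like _2 or _b are one class to them, and where a whole thing is asked for, a point or a joint stands for the part that bears it (a point fixed in the world has none). Each returns a list of dicts, best first, with "p" (0 to 1); they miss things now and then, are a little off and sometimes report something else, mostly with a low value. They report only what shows in the picture. A call takes as long as a camera call. They do not tell look-alikes from the thing itself.
- masks_of(picture, label): "region" (384x512 bool, what is visible of it) and "rect" ([left, top, right, bottom] as shares, 0 to 1, of the picture: columns of its width, rows of its height, round what is visible of it).
- landmark_of(picture, label): "centre" ([column, row] as shares, 0 to 1, of the picture: columns of its width, rows of its height: a listed point, or the origin of a listed thing).
The state is a dict: "time": time; "joint_positions": joint angles; "joint_vel": joint speeds; "tau": joint torques, N m; "tcp_pos": TCP position; "tcp_rot": TCP orientation; "wrist_force": force on the tool from outside, world axes, zero at the start; "wrist_torque": the same for the moment, N m; "grip_width": opening from 0.0 (shut) to 1.0 (fully open).
Only numpy, scipy, OpenCV 4.12 (cv2) and the standard library are available. Lean on these libraries where they do the work, as an engineer would, in place of code of your own. Each camera call takes 0.05 s, during which the arm holds its last target.

TASK

Vent the sample chamber first: swing the sprung lever on the valve block beside it all the way to its stop, then let go so that it springs back by itself. Then take the lid's bar handle, pull the lid free of its sticky seal and keep it only slightly open, level and about 25 mm above its seat: finish there with the gripper still holding the handle, and at no moment raise the lid more than about 50 mm. Leave everything else on the bench where it is.

Things in the scene. Friction and masses are not known exactly. Their poses are not given: they have to be found in the camera images.
- chamber: The vacuum sample chamber, a white box fixed to the bench, 200 (x) by 220 (y) mm, rim 114 mm above the bench, with an aluminium-framed clear lid on top. Origin: centre of its underside on the bench; z up; -x is its front (towards the robot). The handle spans its y axis.
- lid: The chamber's lift-off lid, 0.5 kg, 206 by 226 by 20 mm. Origin: centre of its underside, 114 mm above the bench when shut; axes as the chamber's. Two tabs reach 76 mm down into the chamber and guide it straight up. A sticky seal: the pull at the handle must reach about 15 N in the first 2 mm of lift, then falls over 8 mm of lift to the lid's weight, 5 N. Drops shut if let go.
- lid_handle (a point): Centre of the lid's handle, a round steel bar 14 mm in diameter and 100 mm long lying level along the lid's y axis over its middle, on two 12 mm posts 88 mm apart; 55 mm above the lid's underside, so 35 mm above its top face and 169 mm above the bench when shut. Moves with the lid.
- vent_block: The vent valve block, a grey upright block 85 (x) by 60 (y) mm and 116 mm high fixed to the bench on one side of the chamber (either side) and carrying the lever on top. The block on the other side carries a round gauge instead. Origin: centre of its underside; z up; -x is its front, towards the robot.
- lever (a joint): Angle of the vent lever about the block's vertical axis, rad: 0 at rest, 0.9 at its stop, growing counterclockwise seen from above. At rest the lever points to the block's front (-x) but 0.45 rad round to the block's +y side; at the stop as far round to the -y side. A spring takes it back to 0 when free: 1.6 N at the post to start it, 3.4 N at the stop.
- lever_post (a point): A point on the axis of the black upright round post at the end of the lever, to grasp or push: 14 mm in diameter, standing 75 mm from the lever's pivot axis, from 128 to 180 mm above the bench (this point is at 162 mm; the lever's flat arm below it ends at 135 mm). Moves with the lever.
- lever_pivot (a point): Point on the lever's vertical pivot axis, 162 mm above the bench, level with point lever_post.
- crucible_box: Bystander: flat plastic box 62 by 92 by 34 mm, loose, in front of the chamber. Origin: centre of its underside.
- beaker: Bystander: glass beaker, 64 mm across, 75 mm high, loose. Origin: centre of its underside.
- sample_jar: Bystander: small amber jar, 52 mm across, 55 mm high, loose. Origin: centre of its underside.
- spatula: Bystander: steel spatula about 180 mm long lying loose on the bench. Origin: near its middle, at its underside.
- reagent_bottle: Bystander: amber bottle, 66 mm across, 140 mm high, loose, behind the chamber. Origin: centre of its underside.
- wash_bottle: Bystander: white bottle, 60 mm across, 130 mm high, loose, behind the chamber. Origin: centre of its underside.
- weight: Bystander: brass knob weight, 36 mm across, 52 mm high, loose. Origin: centre of its underside.
Not all that is in view belongs to the job. What is shaped like the vent_block but blue or green is not meant.

How it is judged:
On the way, in this order (a step that is already met when the one before it is completed fails the run):
1. the vent lever is at its stop while the lid is still shut (value of joint lever above 0.83 rad and z of lid in the frame of chamber below 0.118 m), for 0.1 s.
2. the lever has been let go and is back at rest, the lid still shut (value of joint lever below 0.08 rad and contact force between lever and the fingers below 0.2 N and z of lid in the frame of chamber below 0.118 m), for 0.2 s.
3. the gripper has pulled the lid free of its seal (z of lid in the frame of chamber above 0.126 m and contact force between lid and the fingers above 1 N), for 0.1 s.
At the end, for the whole second after the job is handed in: The gripper holds the lid (over 1 N between fingers and lid) at rest, 12 to 42 mm above its seat and within 0.2 rad of level; the lever is back within 0.08 rad of rest; no bystander has moved over 30 mm (all of step 3 and z of lid in the frame of chamber below 0.156 m and angle between lid's own z axis and vertical below 0.2 rad and linear speed of lid below 0.02 m/s and value of joint lever below 0.08 rad and distance of each of crucible_box, beaker, sample_jar, spatula, reagent_bottle, wash_bottle, weight from where it was at the start of the episode below 0.03 m); the arm keeps its last pose, push and grip.
It fails at once if the lid is raised more than 60 mm above its seat (z of lid in the frame of chamber above 0.174 m).
It fails at once if a bystander is moved over 30 mm (distance of any of crucible_box, beaker, sample_jar, spatula, reagent_bottle, wash_bottle, weight from where it was at the start of the episode above 0.03 m).
It also fails if it takes over 48 s, if anything falls off the work surface, if the arm or the gripper's body presses on something with over 40 N, if the wrist force passes 120 N, or if a joint passes its speed limit or range.

## Working session

There is one attempt and no reset: what is moved stays moved. The work goes in short steps, Python scripts to look and compute and a tool call to move; the robot and the scene stay as the last step left them, time stands still between calls to the robot, and variables do not carry over. Pictures are saved under pics/ and viewed, and the job is handed in when it is done.

Besides the shell and the picture viewer there is one more tool, called after ">>>" as name([rows], argument=value, ...), one row to a line, values as JSON. drive_tool: Moves the arm, as the interface text tells. Its arguments: {"type":"object","properties":{"rows":{"type":"array"},"fingers":{"type":"number"}},"required":["rows"]}

```bash
ls; mkdir -p pics; python3 - <<'E'
from workcell import readout, capture, masks_of, landmark_of
import cv2,pickle
print(readout.get_obs())
for n in ("scene","top"):
    p=capture(n); pickle.dump(p,open(f'{n}.pkl','wb'))
    print(n,{k:v for k,v in p.items() if k!='image'})
    cv2.imwrite(f'pics/{n}0.png',cv2.cvtColor(p['image'],cv2.COLOR_RGB2BGR))
    for l in ['lid_handle','lever_post','lever_pivot','vent_block','chamber','lid','crucible_box','beaker','reagent_bottle']:
        print(l,[(round(d['p'],2),round(d['centre'][0]*512,1),round(d['centre'][1]*384,1)) for d in landmark_of(p,l)])
E
```

```text
pics
{'time': 0.0, 'joint_positions': array([-1.2581376 ,  0.68997376, -0.19452696,  1.56636468,  0.1573177 ,
        0.9024936 , -0.21510339]), 'joint_vel': array([-0.00105949,  0.00017238,  0.00084676, -0.00125565, -0.00127667,
       -0.00042519,  0.00091929]), 'tau': array([ 1.11277827e-04, -5.39620435e+01, -1.26641035e+00, -1.58548790e+01,
        9.14545002e-03,  9.69126122e-03, -2.70832423e-06]), 'tcp_pos': array([0.17190991, 0.60024676, 0.24948523]), 'tcp_rot': array([ 0.70090039, -0.09827671,  0.09819463, -0.69959856]), 'wrist_force': array([ 0.24948095, -0.79910262, -0.82193615]), 'wrist_torque': array([0.01151808, 0.0201579 , 0.02793606]), 'grip_width': 1.0057694550192855}
scene {'fov_y': 46.79218434552588, 'cx': 255.66090532641897, 'cy': 190.04025897171084, 'dist_coeffs': array([0.01659416, 0.        , 0.        , 0.        , 0.        ]), 'rvec': array([ 1.87161571,  1.86266957, -0.56588004]), 'tvec': array([-0.07010957, -0.40455756,  1.73905912]), 'shot': 1}
lid_handle [(0.72, 214.1, 189.2), (0.28, 180.2, 273.4)]
lever_post [(0.73, 283.6, 170.7), (0.73, 377.3, 150.4), (
[... 563 characters left out ...]
4378,  0.        ,  0.        ,  0.        ,  0.        ]), 'rvec': array([ 2.16034055, -2.04197825,  0.21846366]), 'tvec': array([0.02886109, 0.59787168, 1.14951226]), 'shot': 2}
lid_handle [(0.84, 311.5, 178.7), (0.63, 255.4, 138.3)]
lever_post [(0.83, 128.5, 223.7), (0.78, 264.6, 295.8), (0.62, 181.9, 188.7), (0.49, 235.2, 197.9)]
lever_pivot [(0.87, 134.4, 199.5), (0.72, 182.2, 157.0), (0.72, 277.3, 267.6), (0.71, 238.5, 175.2)]
vent_block [(0.96, 239.5, 185.1), (0.91, 151.3, 204.2), (0.84, 192.9, 174.6), (0.81, 274.1, 270.7)]
chamber []
lid [(0.81, 307.1, 181.9)]
crucible_box [(0.79, 320.9, 235.5)]
beaker [(0.61, 351.7, 270.2), (0.37, 374.5, 280.0)]
reagent_bottle [(0.58, 337.0, 140.4)]
```

View pics/scene0.png

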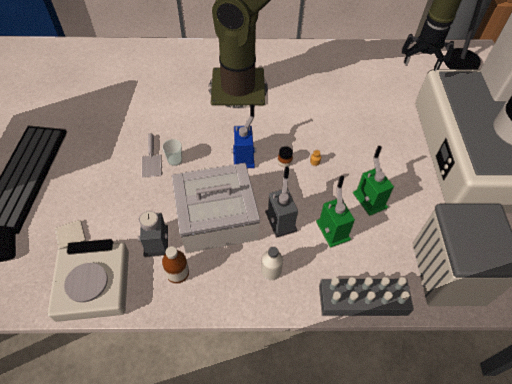

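View pics/top0.png

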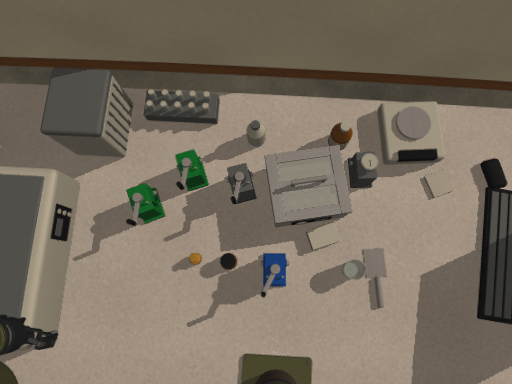

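```bash
python3 - <<'E'
import cv2
a=cv2.imread('pics/top0.png')[110:310,100:400]; cv2.imwrite('pics/topc.png',cv2.resize(a,(800,533),interpolation=cv2.INTER_CUBIC))
a=cv2.imread('pics/scene0.png')[90:300,140:420]; cv2.imwrite('pics/scenec.png',cv2.resize(a,(800,600),interpolation=cv2.INTER_CUBIC))
E
```

```text
(no output)
```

View pics/topc.png

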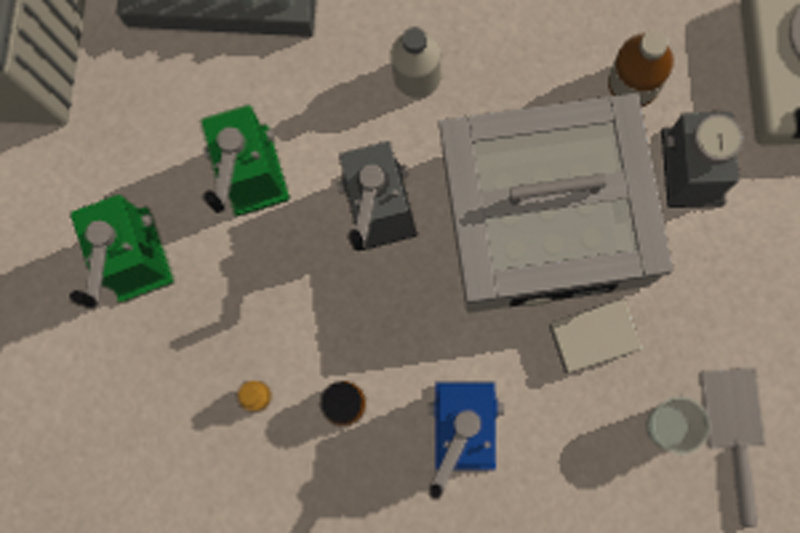

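View pics/scenec.png

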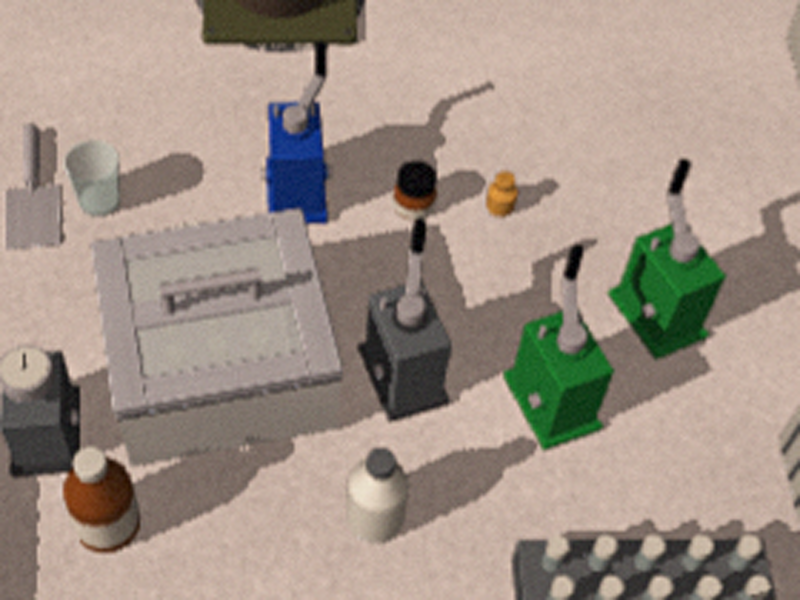

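Candidates for the lever post are the grey block (top px 235,198), the two green blocks (182,189 and 128,224) and the blue block (264,296). The round-gauge block is at (363,168). I choose the grey one directly left of the chamber. The crop shows it grey, with a lever and a black post. The handle is at top px (311,179).

```bash
cat > h.py <<'E'
import numpy as np,cv2,pickle
def K(p):
    f=p['image'].shape[0]/2/np.tan(np.radians(p['fov_y'])/2); return np.array([[f,0,p['cx']],[0,f,p['cy']],[0,0,1]])
def ray(p,uv):
    n=cv2.undistortPoints(np.array([[uv]],float),K(p),p['dist_coeffs'])[0,0]
    R=cv2.Rodrigues(p['rvec'])[0]; d=R.T@np.array([n[0],n[1],1]); return -R.T@p['tvec'],d
def atz(p,uv,z):
    c,d=ray(p,uv); return c+d*(z-c[2])/d[2]
def proj(p,X): return cv2.projectPoints(np.array(X,float).reshape(-1,1,3),p['rvec'],p['tvec'],K(p),p['dist_coeffs'])[0][:,0]
E
python3 - <<'E'
from h import *
S=pickle.load(open('scene.pkl','rb'));T=pickle.load(open('top.pkl','rb'))
for n,s,t,z in [('handle',(214.1,189.2),(311.5,178.7),.169),('post',(283.6,170.7),(235.2,197.9),.162),('pivot',(282.6,195.4),(238.5,175.2),.162),('block',(281.2,221.3),(239.5,185.1),0)]:
    print(n,atz(S,s,z).round(4),atz(T,t,z).round(4))
# handle ends, lid corners, from top crop: px=100+x*300/800, py=110+y*.375
c=lambda x,y:(100+x*.375,110+y*.375)
a=atz(T,c(512,194),.169);b=atz(T,c(604,184),.169);print('handle ends',a,b,np.degrees(np.arctan2(*(a-b)[:2])))
q=[atz(T,c(*u),.134) for u in [(441,120),(640,96),(669,268),(467,303)]]
print(np.round(q,3),np.mean(q,0))
for i in range(4):print(np.linalg.norm(q[i]-q[i-1]),np.degrees(np.arctan2(*(q[i]-q[i-1])[1::-1])))
b=[atz(T,c(*u),.116) for u in [(339,153),(392,141),(415,238),(364,249)]];print('blk top',np.round(b,3))
# scene
d=lambda x,y:(140+x*.35,90+y*.35)
q=[atz(S,d(*u),.134) for u in [(93,238),(301,209),(341,375),(117,410)]]
print(np.round(q,3),np.mean(q,0))
for n,uv in [('jar',(229,261)),('beak',(352,270)),('crux',(322,235)),('blue',(264,294)),('wash',(256,125))]: print(n,atz(T,uv,.05).round(3))
print('gauge',atz(T,(369,161),.14))
print('blue post', atz(T,(264.6,295.8),.162),atz(S,(254,112.8),.162))
E
```

```text
handle [ 0.6077 -0.0565  0.169 ] [ 0.608  -0.0669  0.169 ]
post [0.5361 0.1437 0.162 ] [0.5422 0.1449 0.162 ]
pivot [0.6237 0.1368 0.162 ] [0.6084 0.1403 0.162 ]
block [0.612  0.1439 0.    ] [0.6163 0.1492 0.    ]
handle ends [ 0.59315747 -0.01240454  0.169     ] [ 0.60948061 -0.10926925  0.169     ] -9.565319592056134
[[ 0.681  0.068  0.134]
 [ 0.722 -0.152  0.134]
 [ 0.529 -0.186  0.134]
 [ 0.48   0.029  0.134]] [ 0.60298588 -0.06045224  0.134     ]
0.20558740626153318 11.012319822918686
0.22363970570555597 -79.5966413455768
0.19544959130821365 -169.90433178909004
0.220637709597126 103.03461434882489
blk top [[0.642 0.18  0.116]
 [0.659 0.122 0.116]
 [0.55  0.089 0.116]
 [0.535 0.144 0.116]]
[[ 0.526 -0.186  0.134]
 [ 0.486  0.031  0.134]
 [ 0.692  0.071  0.134]
 [ 0.731 -0.143  0.134]] [ 0.6085253  -0.05678288  0.134     ]
jar [0.37 0.16 0.05]
beak [ 0.364 -0.209  0.05 ]
crux [ 0.464 -0.117  0.05 ]
blue [0.28 0.05 0.05]
wash [0.807 0.106 0.05 ]
gauge [ 0.67831388 -0.2369377   0.14      ]
blue post [0.28038998 0.04700141 0.162     ] [0.30124902 0.05871442 0.162     ]
```

```bash
cat >> h.py <<'E'
def tri(obs):
    A=np.zeros((3,3));b=np.zeros(3)
    for p,uv in obs:
        c,d=ray(p,uv);d=d/np.linalg.norm(d);M=np.eye(3)-np.outer(d,d);A+=M;b+=M@c
    return np.linalg.solve(A,b)
E
python3 - <<'E'
from h import *
from workcell import readout
from scipy.spatial.transform import Rotation as Ro
S=pickle.load(open('scene.pkl','rb'));T=pickle.load(open('top.pkl','rb'))
P=lambda s,t:tri([(S,s),(T,t)]).round(4)
print('post nn',P((283.6,170.7),(235.2,197.9)),'hand',P((286.3,173.3),(233.9,200)))
print('pivot nn',P((282.6,195.4),(238.5,175.2)),'hand',P((283.9,197.8),(239.1,176.8)))
d=lambda x,y:(140+x*.35,90+y*.35); c=lambda x,y:(100+x*.375,110+y*.375)
print('handle L/R',P(d(258,285),c(514,194)),P(d(164,301),c(603,184)),'nn',P((214.1,189.2),(311.5,178.7)))
print('blk corners',P(d(368,293),c(364,249)),P(d(385,350),c(339,153))) 
print(Ro.from_quat(readout.get_obs()['tcp_rot']).as_matrix().round(3))
def crop(p,u,v,w,n):
    im=p['image'][v-w:v+w,u-w:u+w,::-1]; cv2.imwrite(n,cv2.resize(im,(600,600),interpolation=cv2.INTER_CUBIC))
crop(T,240,188,30,'pics/tb.png');crop(S,283,200,38,'pics/sb.png')
E
```

```text
post nn [0.5409 0.1436 0.1684] hand [0.5379 0.1507 0.1517]
pivot nn [0.6125 0.1401 0.1456] hand [0.6114 0.1421 0.1315]
handle L/R [ 0.5974 -0.0135  0.1518] [ 0.6145 -0.108   0.1486] nn [ 0.6077 -0.0616  0.1697]
blk corners [0.5446 0.1264 0.0639] [0.6445 0.1486 0.1102]
[[ 0.961  0.     0.275]
 [-0.275  0.     0.961]
 [-0.    -1.     0.   ]]
```

View pics/tb.png

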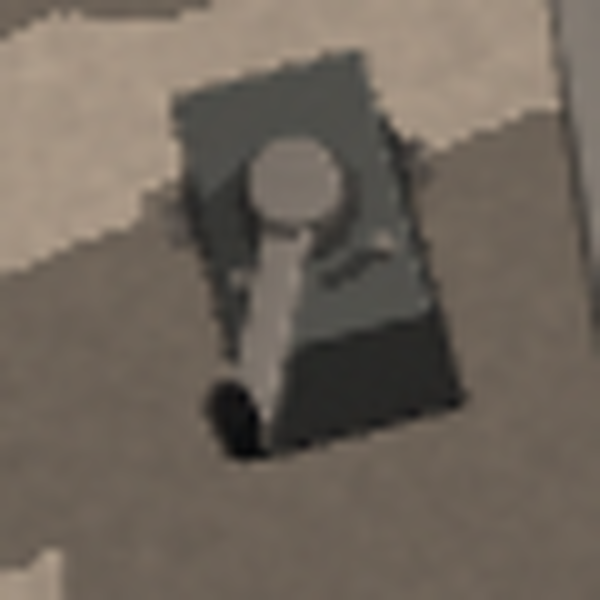

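View pics/sb.png

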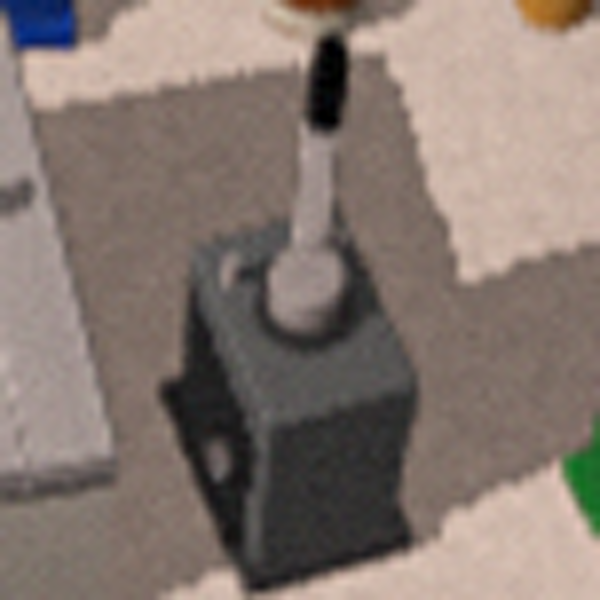

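```bash
python3 - <<'E'
from h import *
S=pickle.load(open('scene.pkl','rb'));T=pickle.load(open('top.pkl','rb'))
t=lambda x,y:atz(T,(210+x/10,158+y/10),.116)
s=lambda x,y:atz(S,(245+x*76/600,162+y*76/600),.116)
A=[t(172,97),t(365,52),t(435,308)]
B=[s(415,378),s(265,425),s(190,255)]
for q in (A,B):
    print(np.round(q,4),'ctr',(q[0]+q[2])/2,[np.linalg.norm(q[1]-q[0]),np.linalg.norm(q[2]-q[1])])
    e=q[1]-q[0];g=q[1]-q[2];print(np.degrees([np.arctan2(e[0],-e[1]),np.arctan2(g[1],g[0])]))
for z in(.15,.165,.18):print(z,atz(T,(234,200),z),atz(S,(286.5,172.5),z))
E
```

```text
[[0.6412 0.1798 0.116 ]
 [0.6583 0.1232 0.116 ]
 [0.5812 0.0973 0.116 ]] ctr [0.61121178 0.13855204 0.116     ] [np.float64(0.05910186554160565), np.float64(0.08126293452895846)]
[16.81017132 18.56383604]
[[0.6429 0.1823 0.116 ]
 [0.6631 0.1266 0.116 ]
 [0.5887 0.1015 0.116 ]] ctr [0.61578302 0.14188408 0.116     ] [np.float64(0.05921803751573471), np.float64(0.0785153165762146)]
[19.89249404 18.64289832]
0.15 [0.53822057 0.14895234 0.15      ] [0.53360866 0.15323385 0.15      ]
0.165 [0.5354359  0.14750427 0.165     ] [0.54495482 0.15153862 0.165     ]
0.18 [0.53265123 0.1460562  0.18      ] [0.55630099 0.14984338 0.18      ]
```

>>> drive_tool([
  [[0.02,0,-0.014,0,-1.5,0],[0.05,0,-0.035,0,-3.5,0],[0.08,0,-0.056,0,-6,0],[0.11,0,-0.077,0,-8,0],[0.14,0,-0.098,0,-10,0],[0.17,0,-0.119,0,-12,0],[0.2,0,-0.14,0,-14.5,0],[0.23,0,-0.161,0,-17,0],[0.26,0,-0.182,0,-19,0],[0.29,0,-0.203,0,-21,0],[0.32,0,-0.224,0,-23.5,0],[0.32,0,-0.224,0,-23.5,0]],
], fingers=0.5)

```text
time: 2.0
tcp_pos: [0.424, 0.2888, 0.2499]
tcp_rot: [0.708, 0.043, -0.041, -0.704]
wrist_force: [1.1, -1.4, -0.1]
grip_width: 0.497
```

```bash
cat >> h.py <<'E'
from scipy.spatial.transform import Rotation as Ro
def goto(pos,xang):
    from workcell import readout
    o=readout.get_obs();R=Ro.from_quat(o['tcp_rot']);d=R.inv().apply(np.array(pos)-o['tcp_pos'])
    a=np.radians(xang);x=np.array([np.cos(a),np.sin(a),0]);y=np.array([0,0,-1.]);z=np.cross(x,y)
    Rt=Ro.from_matrix(np.c_[x,y,z]); w=(R.inv()*Rt).as_rotvec(degrees=True)
    print('t',round(o['time'],2),'tcp',o['tcp_pos'].round(4),'q',o['joint_positions'].round(2),'grip',round(o['grip_width'],3),'F',o['wrist_force'].round(2))
    print('tool x world',R.as_matrix()[:,0].round(3),'shift',d.round(4),'turn',w.round(2))
E
python3 -c "
from h import *
goto([.537,.150,.25],18.4)"
```

```text
t 2.0 tcp [0.424  0.2888 0.2499] q [-0.47  0.56 -0.36  1.89  0.29  0.74  0.7 ] grip 0.497 F [ 1.1  -1.42 -0.1 ]
tool x world [0.993 0.119 0.002] shift [ 0.0957  0.0011 -0.1512] turn [  0.39 -11.57   0.08]
```

>>> drive_tool([
  [[0.016,0,-0.025,0.1,-2,0],[0.032,0,-0.05,0.2,-4,0],[0.048,0,-0.075,0.3,-6,0],[0.064,0,-0.1,0.4,-8,0.1],[0.08,0,-0.126,0.4,-10,0.1],[0.096,0.001,-0.151,0.4,-11.5,0.1],[0.096,0.001,-0.151,0.4,-11.5,0.1],[0.096,0.001,-0.151,0.4,-11.5,0.1]],
])

```text
time: 2.67
tcp_pos: [0.534, 0.1583, 0.2489]
tcp_rot: [-0.695, -0.114, 0.116, 0.7]
wrist_force: [0.2, -0.2, 0.1]
grip_width: 0.5
```

```bash
python3 - <<'E'
from h import *
from workcell import capture
goto([.537,.150,.162],18.4)
for n,a in(('top',(160,120,320,240)),('scene',(210,100,370,220))):
    p=capture(n);pickle.dump(p,open(n+'1.pkl','wb'))
    im=p['image'][a[1]:a[3],a[0]:a[2],::-1];cv2.imwrite(f'pics/{n}1.png',cv2.resize(im,(800,600),interpolation=cv2.INTER_CUBIC))
E
```

```text
t 2.67 tcp [0.534  0.1583 0.2489] q [-0.1   0.63 -0.44  1.77  0.34  0.83  1.2 ] grip 0.5 F [ 0.18 -0.16  0.13]
tool x world [ 0.947  0.321 -0.001] shift [ 0.0003  0.0869 -0.0094] turn [-0.37  0.33 -0.07]
```

View pics/top1.png

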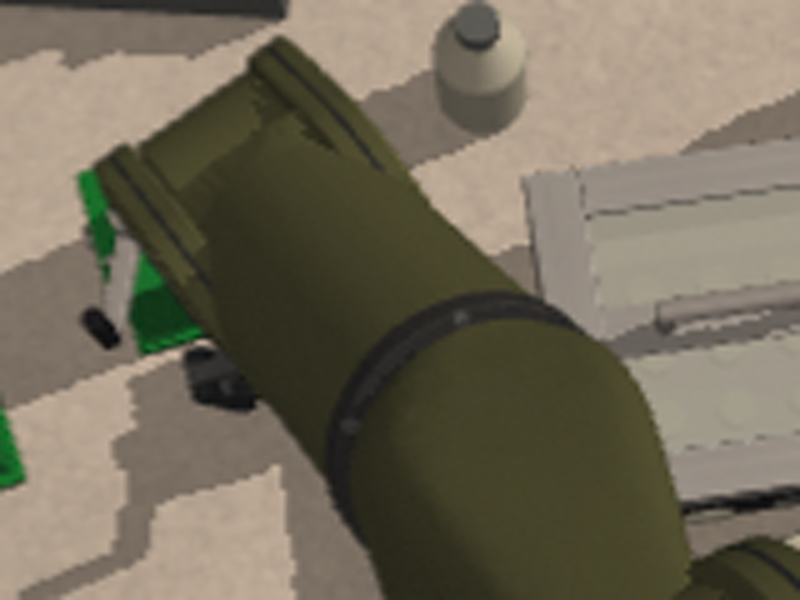

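View pics/scene1.png

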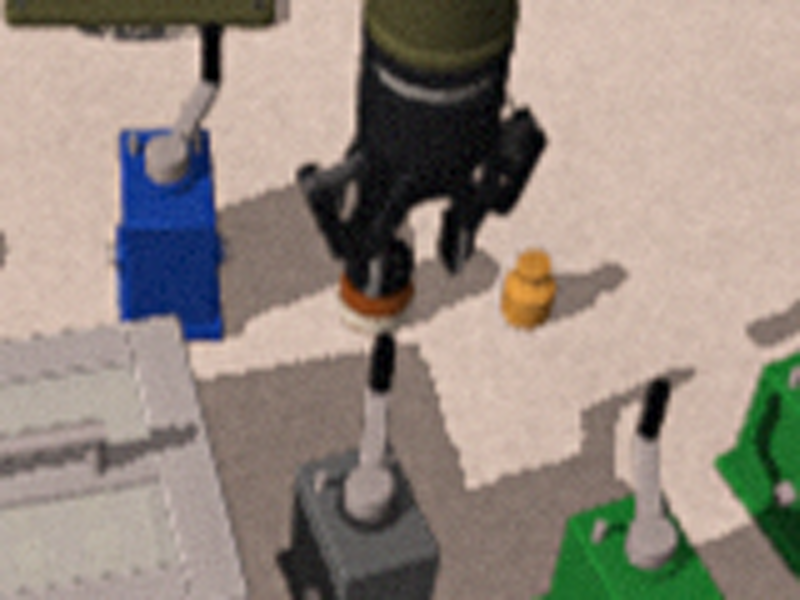

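```bash
python3 - <<'E'
from h import *
p=pickle.load(open('scene1.pkl','rb'))
z=np.array([-.316,.949,0])
print((proj(p,[[.534,.158,.23],np.array([.534,.158,.23])+z*.021,np.array([.534,.158,.23])-z*.021,[.537,.15,.18],[.537,.15,.135],[.611,.141,.14]])-[210,100])*5)
goto([.537,.150,.25],18.4)
E
```

```text
[[401.66273727 277.24858439]
 [436.26541171 268.22871489]
 [366.83150398 286.32692202]
 [381.1060704  335.94845524]
 [375.49077551 382.18818605]
 [366.7191661  480.1841032 ]]
t 2.77 tcp [0.5323 0.1614 0.2493] q [-0.11  0.62 -0.45  1.77  0.34  0.83  1.2 ] grip 0.501 F [-0.49 -0.09 -0.08]
tool x world [ 0.945  0.327 -0.001] shift [ 0.0007 -0.0008 -0.0123] turn [-0.47  0.67 -0.07]
```

>>> drive_tool([
  [[0.0,0,-0.006,0,0,0],[0.0,0,-0.012,0,0.5,0],[0.0,0,-0.012,0,0.5,0],[0.0,0,-0.012,0,0.5,0],[0.0,0.012,-0.012,0,0.5,0],[0.0,0.024,-0.012,0,0.5,0],[0.0,0.036,-0.012,0,0.5,0],[0.0,0.036,-0.012,0,0.5,0],[0.0,0.036,-0.012,0,0.5,0]],
])

```text
time: 3.52
tcp_pos: [0.5363, 0.1495, 0.213]
tcp_rot: [-0.695, -0.113, 0.115, 0.7]
wrist_force: [-0.6, -0.1, 0.8]
grip_width: 0.497
```

```bash
python3 - <<'E'
from h import *
from workcell import capture
goto([.537,.150,.162],18.4)
for n,a in(('scene',(210,100,370,220)),):
    p=capture(n);pickle.dump(p,open(n+'1.pkl','wb'))
    im=p['image'][a[1]:a[3],a[0]:a[2],::-1];cv2.imwrite(f'pics/{n}2.png',cv2.resize(im,(800,600),interpolation=cv2.INTER_CUBIC))
E
```

```text
t 3.52 tcp [0.5363 0.1495 0.213 ] q [-0.1   0.67 -0.42  1.8   0.37  0.74  1.18] grip 0.497 F [-0.64 -0.12  0.83]
tool x world [ 0.948  0.318 -0.002] shift [ 0.0009  0.051  -0.0001] turn [-0.42  0.17 -0.13]
```

View pics/scene2.png

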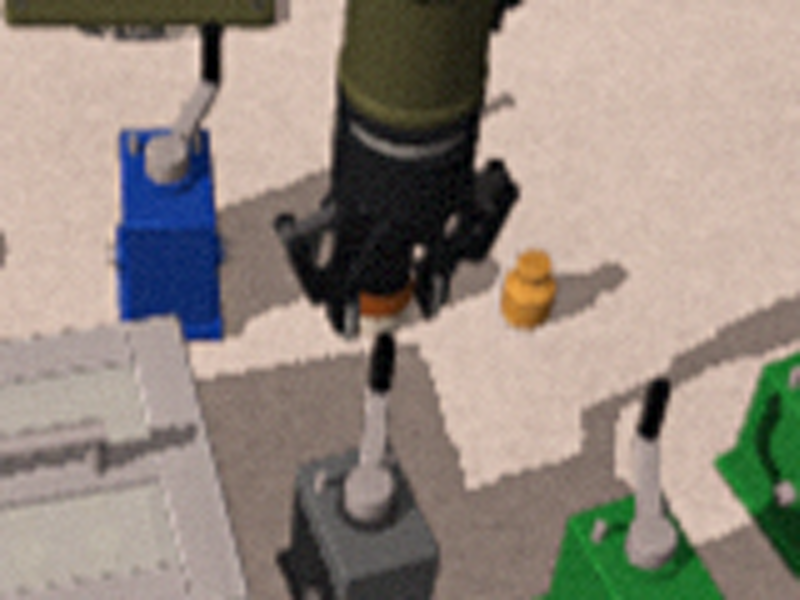

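The tips at crop (345,330) and (435,312) straddle the post at (383,338), so I descend.

>>> drive_tool([
  [[0.0,0.01,0,0,0,0],[0.0,0.02,0,0,0,0],[0.0,0.03,0,0,0,0],[0.0,0.04,0,0,0,0],[0.0,0.048,0,0,0,0],[0.0,0.048,0,0,0,0],[0.0,0.048,0,0,0,0]],
])

```text
time: 4.15
tcp_pos: [0.5362, 0.1495, 0.1645]
tcp_rot: [-0.696, -0.113, 0.115, 0.7]
wrist_force: [-1.0, -0.5, 0.7]
grip_width: 0.499
```

```bash
python3 - <<'E'
from h import *
from workcell import capture
goto([.557,.089,.162],18.4)
# arc: pad centre offset +21mm-7 along z behind post => TCP = post -14mm*z
z=np.array([-.316,.949])
o=np.array([.611,.141])
from workcell import readout
x0=readout.get_obs();R=Ro.from_quat(x0['tcp_rot'])
for th in np.arange(0,1.01,.1):
    a=np.pi+.322-.45+th; P=o+.075*np.array([np.cos(a),np.sin(a)])-.0145*z
    print(round(th,1),P.round(4),R.inv().apply(np.r_[P,.165]-x0['tcp_pos']).round(4))
for n,a in(('scene',(210,100,370,220)),):
    p=capture(n)
    im=p['image'][a[1]:a[3],a[0]:a[2],::-1];cv2.imwrite(f'pics/{n}3.png',cv2.resize(im,(800,600),interpolation=cv2.INTER_CUBIC))
E
```

```text
t 4.15 tcp [0.5362 0.1495 0.1645] q [-0.13  0.74 -0.38  1.85  0.42  0.64  1.14] grip 0.499 F [-0.97 -0.48  0.73]
tool x world [ 0.948  0.318 -0.002] shift [ 0.0005  0.002  -0.064 ] turn [-0.41  0.14 -0.14]
0.0 [0.5412 0.1368] [ 0.0007 -0.0006 -0.0136]
0.1 [0.5406 0.1293] [-0.0022 -0.0007 -0.0205]
0.2 [0.5408 0.1218] [-0.0045 -0.0007 -0.0277]
0.3 [0.5417 0.1144] [-0.006  -0.0008 -0.035 ]
0.4 [0.5433 0.1071] [-0.0067 -0.0008 -0.0425]
0.5 [0.5457 0.1   ] [-0.0067 -0.0009 -0.05  ]
0.6 [0.5488 0.0931] [-0.006  -0.0009 -0.0574]
0.7 [0.5525 0.0866] [-0.0045 -0.001  -0.0648]
0.8 [0.5569 0.0805] [-0.0023 -0.001  -0.0719]
0.9 [0.5618 0.0749] [ 0.0006 -0.0011 -0.0788]
1.0 [0.5673 0.0698] [ 0.0042 -0.0011 -0.0854]
```

View pics/scene3.png

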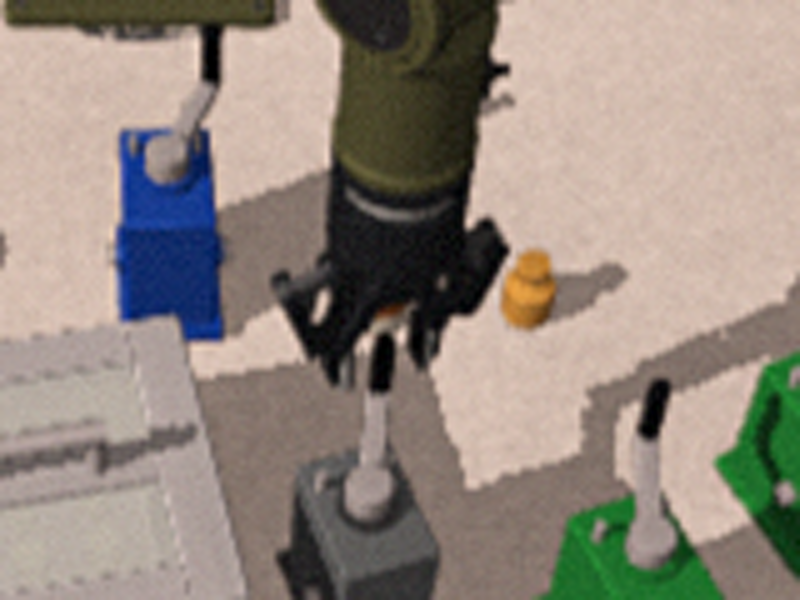

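>>> drive_tool([
  [[0.0,0,-0.007,0,0,0],[-0.001,0,-0.014,0,0,0],[-0.002,0,-0.021,0,0,0],[-0.004,0,-0.028,0,0,0],[-0.006,0,-0.035,0,0,0],[-0.006,0,-0.042,0,0,0],[-0.006,0,-0.05,0,0,0],[-0.006,0,-0.057,0,0,0],[-0.004,0,-0.065,0,0,0],[-0.002,0,-0.07,0,0,0],[-0.001,0,-0.075,0,0,0],[-0.001,0,-0.075,0,0,0]],
])

```text
time: 5.2
tcp_pos: [0.5605, 0.077, 0.1646]
tcp_rot: [-0.696, -0.113, 0.114, 0.7]
wrist_force: [-3.0, 2.0, -0.5]
grip_width: 0.497
```

```bash
python3 - <<'E'
from h import *
from workcell import capture
goto([.562,.075,.165],18.4)
for n,a in(('scene',(210,100,370,220)),):
    p=capture(n);pickle.dump(p,open('scene4.pkl','wb'))
    im=p['image'][a[1]:a[3],a[0]:a[2],::-1];cv2.imwrite(f'pics/{n}4.png',cv2.resize(im,(800,600),interpolation=cv2.INTER_CUBIC))
o=np.array([.611,.141])
for th in (.7,.8,.9):
    a=np.pi+.322-.45+th; P=o+.075*np.array([np.cos(a),np.sin(a)]);print(th,P,(proj(p,np.r_[P,.18])-[210,100])*5)
E
```

```text
t 5.2 tcp [0.5605 0.077  0.1646] q [ 0.02  0.75 -0.39  1.82  0.43  0.66  1.26] grip 0.497 F [-3.04  1.98 -0.47]
tool x world [ 0.949  0.316 -0.   ] shift [ 0.0008 -0.0004 -0.0024] turn [-0.38  0.03 -0.01]
0.7 [0.5479385  0.10040139] [[296.23118966 350.72250293]]
0.8 [0.55230664 0.09430857] [[285.87163305 356.72758703]]
0.9 [0.55726123 0.08868227] [[276.30413292 363.57404887]]
```

View pics/scene4.png

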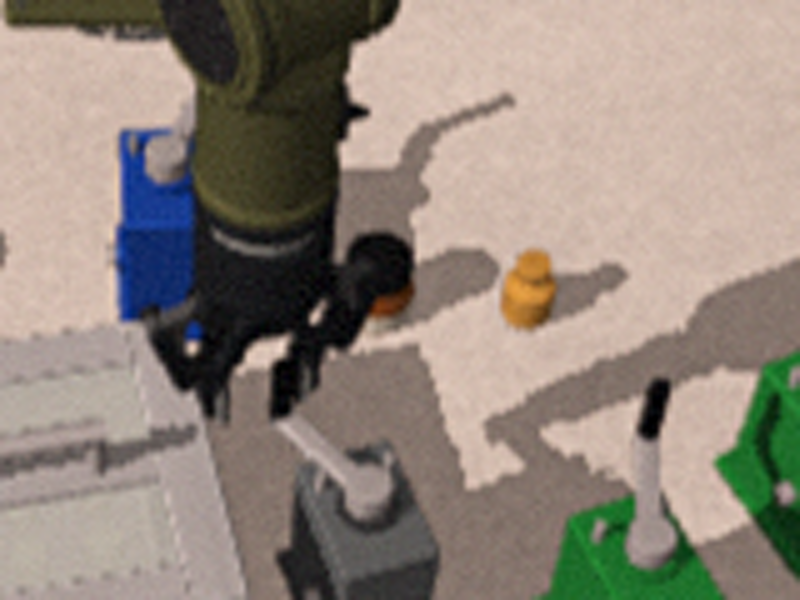

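>>> drive_tool([
  [[0.001,0,-0.003,0,0,0],[0.002,0,-0.006,0,0,0],[0.002,0,-0.006,0,0,0],[0.002,0,-0.006,0,0,0]],
])

```text
time: 5.58
tcp_pos: [0.5626, 0.0744, 0.1645]
tcp_rot: [-0.695, -0.113, 0.115, 0.701]
wrist_force: [-4.3, 5.0, -0.4]
grip_width: 0.498
```

```bash
python3 - <<'E'
from h import *
goto([.562,.075,.165],18.4)
E
```

```text
t 5.58 tcp [0.5626 0.0744 0.1645] q [ 0.03  0.75 -0.4   1.81  0.43  0.66  1.28] grip 0.498 F [-4.31  5.   -0.39]
tool x world [ 0.948  0.319 -0.002] shift [-0.0004 -0.0005  0.0008] turn [-0.51  0.21 -0.1 ]
```

>>> drive_tool([
  [[0.001,0,-0.003,0,0,0],[0.002,0,-0.006,0,0,0],[0.002,0,-0.006,0,0,0],[0.002,0,-0.006,0,0,0]],
])

```text
time: 5.92
tcp_pos: [0.5631, 0.0738, 0.1643]
tcp_rot: [-0.693, -0.113, 0.119, 0.702]
wrist_force: [-10.8, 11.4, 2.8]
grip_width: 0.502
```

```bash
python3 - <<'E'
from h import *
from workcell import capture
goto([.562,.075,.165],18.4)
for n,a in(('scene',(210,100,370,220)),):
    p=capture(n)
    im=p['image'][a[1]:a[3],a[0]:a[2],::-1];cv2.imwrite(f'pics/{n}5.png',cv2.resize(im,(800,600),interpolation=cv2.INTER_CUBIC))
E
```

```text
t 5.92 tcp [0.5631 0.0738 0.1643] q [ 0.03  0.76 -0.41  1.81  0.43  0.67  1.29] grip 0.502 F [-10.84  11.45   2.81]
tool x world [ 0.946  0.323 -0.005] shift [-0.0007 -0.0007  0.0015] turn [-0.87  0.47 -0.31]
```

View pics/scene5.png

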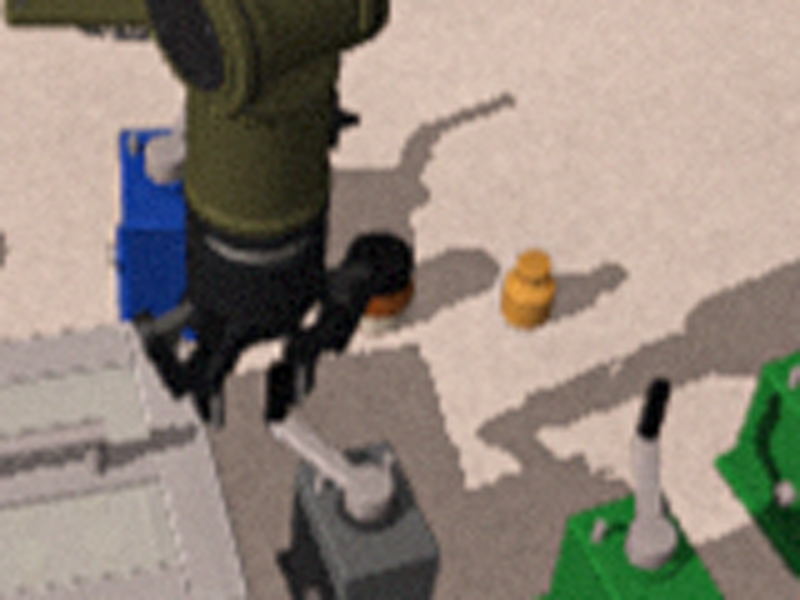

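Force rose to about 15 N with no further motion, so the lever is at its stop. I ease off slightly, then lift clear so it springs back.

>>> drive_tool([
  [[-0.002,0,0.009,0,0,0],[-0.002,-0.03,0.009,0,0,0],[-0.002,-0.065,0.009,0,0,0],[-0.002,-0.09,0.009,0,0,0],[-0.002,-0.09,0.009,0,0,0],[-0.002,-0.09,0.009,0,0,0],[-0.002,-0.09,0.009,0,0,0]],
])

```text
time: 6.55
tcp_pos: [0.5628, 0.0742, 0.2542]
tcp_rot: [-0.696, -0.113, 0.114, 0.7]
wrist_force: [-0.8, 0.9, 0.1]
grip_width: 0.498
```

```bash
python3 - <<'E'
from h import *
from workcell import capture
goto([.608,-.061,.25],-79.5)
for n,a in(('scene',(210,100,370,220)),):
    p=capture(n);pickle.dump(p,open('scene6.pkl','wb'))
    im=p['image'][a[1]:a[3],a[0]:a[2],::-1];cv2.imwrite(f'pics/{n}6.png',cv2.resize(im,(800,600),interpolation=cv2.INTER_CUBIC))
E
```

```text
t 6.55 tcp [0.5628 0.0742 0.2542] q [ 0.06  0.64 -0.46  1.73  0.35  0.86  1.34] grip 0.498 F [-0.84  0.85  0.11]
tool x world [ 0.949  0.317 -0.001] shift [ 1.000e-04  3.400e-03 -1.426e-01] turn [-0.18 97.97 -0.34]
```

View pics/scene6.png

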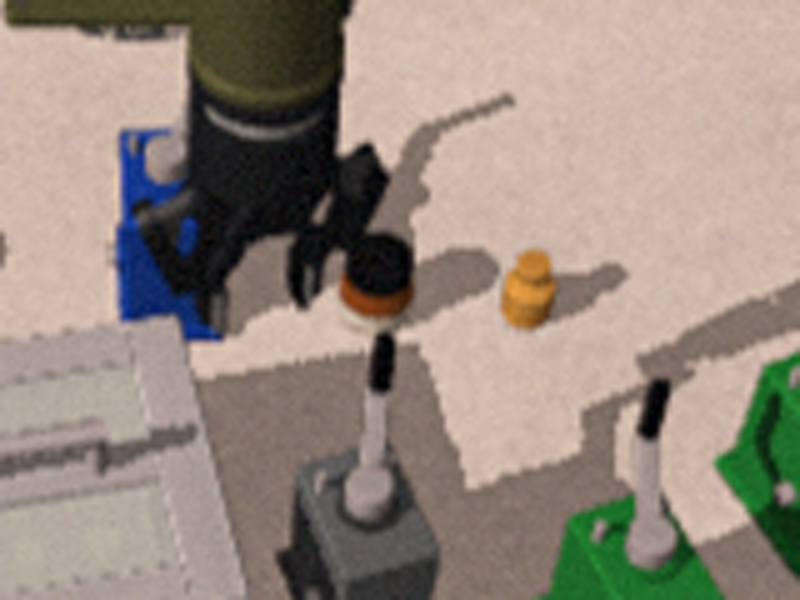

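>>> drive_tool([
  [[0,0,-0.012,0,7,0],[0,0,-0.024,0,14,0],[0,0,-0.036,0,21,0],[0,0,-0.048,0,28,0],[0,0,-0.06,0,35,0],[0,0,-0.072,0,42,0],[0,0,-0.084,0,49,0],[0,0,-0.096,0,56,0],[0,0,-0.108,0,63,0],[0,0,-0.12,0,70,0],[0,0,-0.132,0,77,0],[0,0,-0.142,0,84,0]],
], fingers=0.7)

```text
time: 7.6
tcp_pos: [0.6071, -0.0608, 0.252]
tcp_rot: [-0.593, 0.387, -0.382, 0.594]
wrist_force: [0.2, 0.3, 0.4]
grip_width: 0.699
```

>>> drive_tool([
  [[0,0,0,0,7,0],[0,0,0,0,14,0],[0,0,0,0,14,0],[0,0,0,0,14,0],[0,0,0,0,14,0]],
])

```text
time: 8.02
tcp_pos: [0.6073, -0.0592, 0.2528]
tcp_rot: [-0.544, 0.454, -0.448, 0.545]
wrist_force: [1.0, -0.8, -0.8]
grip_width: 0.702
```

```bash
python3 - <<'E'
from h import *
from workcell import capture
goto([.606,-.061,.25],-79.7)
for n,a in(('scene',(140,110,300,230)),):
    p=capture(n);pickle.dump(p,open('scene7.pkl','wb'))
    im=p['image'][a[1]:a[3],a[0]:a[2],::-1];cv2.imwrite(f'pics/{n}7.png',cv2.resize(im,(800,600),interpolation=cv2.INTER_CUBIC))
E
```

```text
t 8.02 tcp [ 0.6073 -0.0592  0.2528] q [ 0.01  0.66  0.03  1.61 -0.03  0.87  0.24] grip 0.702 F [ 0.95 -0.77 -0.79]
tool x world [ 0.186 -0.983 -0.007] shift [ 0.0015  0.0028 -0.0016] turn [ 0.21  0.42 -0.4 ]
```

View pics/scene7.png

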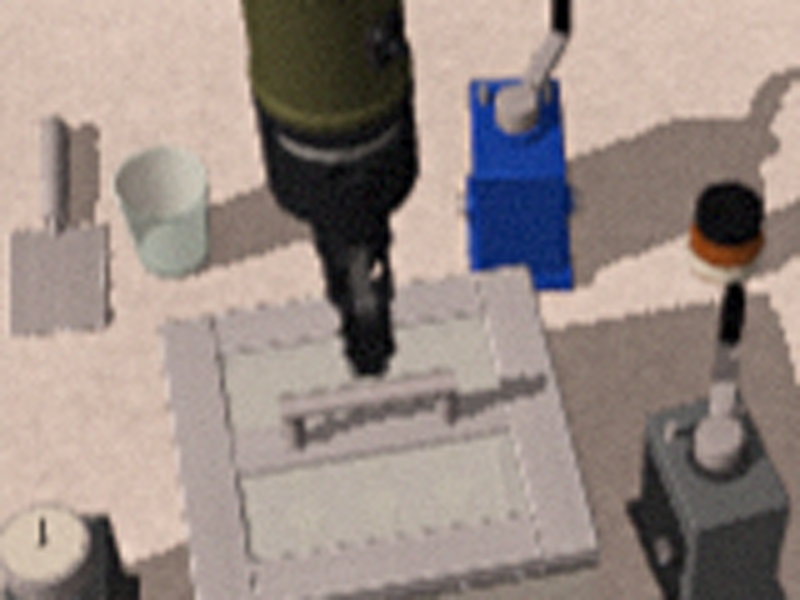

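```bash
python3 - <<'E'
from h import *
p=pickle.load(open('scene7.pkl','rb'));T=pickle.load(open('top.pkl','rb'))
f=lambda x,y:(140+x/5,110+y/5)
a=atz(p,f(283,403),.169);b=atz(p,f(456,381),.169);print(a,b,(a+b)/2,np.linalg.norm(a-b),np.degrees(np.arctan2((b-a)[1],(b-a)[0]))-90)
im=T['image'][165:195,280:340,::-1];cv2.imwrite('pics/hh.png',cv2.resize(im,(800,400),interpolation=cv2.INTER_CUBIC))
E
```

```text
[ 0.61256158 -0.10541754  0.169     ] [ 0.59717079 -0.00854071  0.169     ] [ 0.60486619 -0.05697913  0.169     ] 0.09809177366056339 9.027117022192911
```

View pics/hh.png

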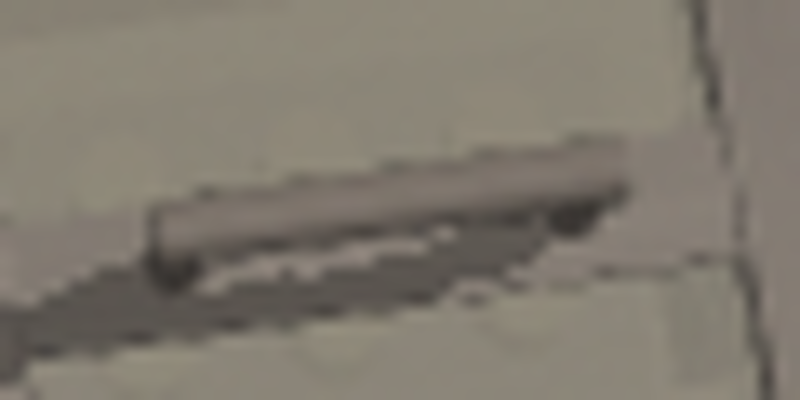

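>>> drive_tool([
  [[0.001,0.01,-0.002,0.2,1,-0.4],[0.001,0.022,-0.002,0.2,1,-0.4],[0.001,0.034,-0.002,0.2,1,-0.4],[0.001,0.046,-0.002,0.2,1,-0.4],[0.001,0.054,-0.002,0.2,1,-0.4],[0.001,0.054,-0.002,0.2,1,-0.4]],
])

```text
time: 8.57
tcp_pos: [0.6045, -0.0602, 0.1978]
tcp_rot: [0.54, -0.457, 0.456, -0.54]
wrist_force: [-0.4, -0.1, -0.2]
grip_width: 0.701
```

```bash
python3 - <<'E'
from h import *
from workcell import capture
goto([.605,-.060,.169],-80.3)
for n,a in(('scene',(160,130,280,220)),):
    p=capture(n);pickle.dump(p,open('scene8.pkl','wb'))
    im=p['image'][a[1]:a[3],a[0]:a[2],::-1];cv2.imwrite(f'pics/{n}8.png',cv2.resize(im,(800,600),interpolation=cv2.INTER_CUBIC))
E
```

```text
t 8.57 tcp [ 0.6045 -0.0602  0.1978] q [ 0.01  0.73  0.03  1.68 -0.03  0.74  0.22] grip 0.701 F [-0.39 -0.15 -0.18]
tool x world [ 0.167 -0.986 -0.001] shift [-0.      0.0288  0.0005] turn [ 0.12 -0.1  -0.05]
```

View pics/scene8.png

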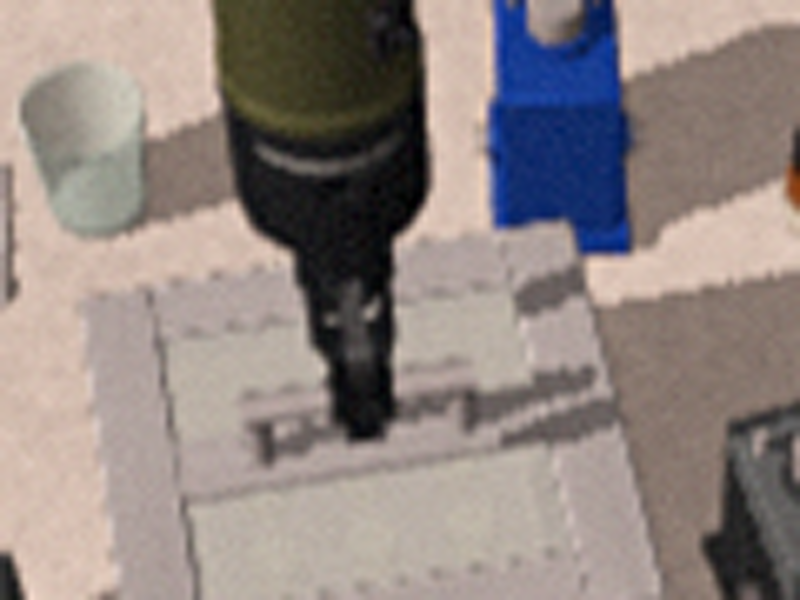

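>>> drive_tool([
  [[0,0.008,0,0,0,0],[0,0.016,0,0,0,0],[0,0.024,0,0,0,0],[0,0.028,0,0,0,0],[0,0.028,0,0,0,0],[0,0.028,0,0,0,0]],
])

```text
time: 9.12
tcp_pos: [0.6057, -0.0603, 0.1713]
tcp_rot: [-0.54, 0.457, -0.457, 0.54]
wrist_force: [0.4, -0.9, 0.1]
grip_width: 0.704
```

>>> drive_tool([
  [[0,0,0,0,0,0],[0,0,0,0,0,0],[0,0,0,0,0,0],[0,0,0,0,0,0],[0,0,0,0,0,0],[0,0,0,0,0,0],[0,0,0,0,0,0],[0,0,0,0,0,0],[0,0,0,0,0,0],[0,0,0,0,0,0]],
], fingers=0)

```text
time: 9.95
tcp_pos: [0.606, -0.0603, 0.1721]
tcp_rot: [-0.539, 0.456, -0.457, 0.54]
wrist_force: [-0.7, -0.2, 5.5]
grip_width: 0.142
```

```bash
python3 - <<'E'
from h import *
from workcell import capture
goto([.605,-.060,.194],-80.3)
for n,a in(('scene',(160,130,280,220)),):
    p=capture(n);pickle.dump(p,open('scene9.pkl','wb'))
    im=p['image'][a[1]:a[3],a[0]:a[2],::-1];cv2.imwrite(f'pics/{n}9.png',cv2.resize(im,(800,600),interpolation=cv2.INTER_CUBIC))
E
```

```text
t 9.95 tcp [ 0.606  -0.0603  0.1721] q [ 0.01  0.76  0.03  1.7  -0.03  0.68  0.22] grip 0.142 F [-0.72 -0.15  5.49]
tool x world [ 0.166 -0.986  0.   ] shift [-0.0005 -0.0219 -0.0009] turn [-0.12 -0.14  0.02]
```

View pics/scene9.png

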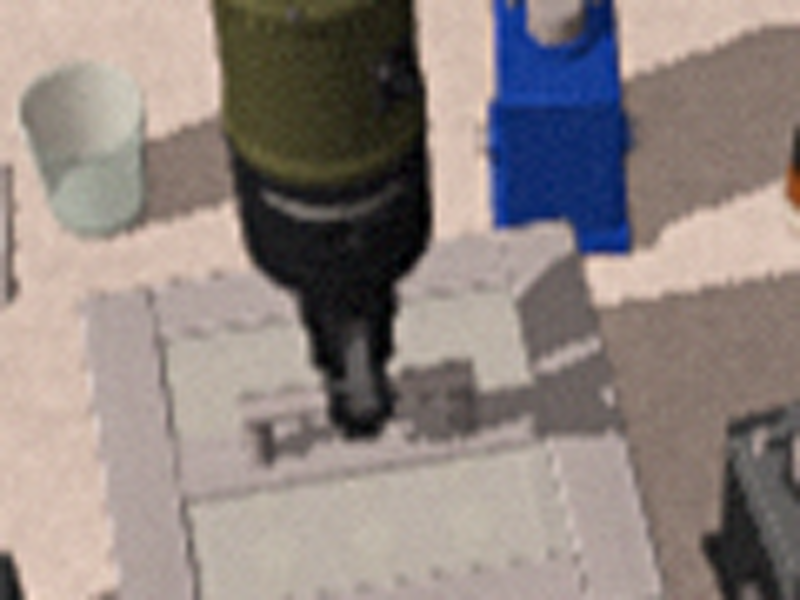

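>>> drive_tool([
  [[0,-0.002,0,0,0,0],[0,-0.004,0,0,0,0],[0,-0.006,0,0,0,0],[0,-0.008,0,0,0,0],[0,-0.01,0,0,0,0],[0,-0.012,0,0,0,0],[0,-0.014,0,0,0,0],[0,-0.016,0,0,0,0],[0,-0.018,0,0,0,0],[0,-0.02,0,0,0,0],[0,-0.02,0,0,0,0],[0,-0.02,0,0,0,0]],
])

```text
time: 11.0
tcp_pos: [0.6058, -0.0604, 0.192]
tcp_rot: [-0.539, 0.456, -0.457, 0.54]
wrist_force: [-0.8, 0.9, -5.5]
grip_width: 0.138
```

>>> drive_tool([
  [[0,-0.002,0,0,0,0],[0,-0.004,0,0,0,0],[0,-0.005,0,0,0,0],[0,-0.005,0,0,0,0],[0,-0.005,0,0,0,0],[0,-0.005,0,0,0,0]],
])

```text
time: 11.5
tcp_pos: [0.6058, -0.0604, 0.1967]
tcp_rot: [-0.539, 0.456, -0.457, 0.54]
wrist_force: [-0.4, 0.4, -5.3]
grip_width: 0.141
```

```bash
python3 - <<'E'
from h import *
from workcell import capture
goto([.605,-.060,.196],-80.3)
p=capture('scene')
im=p['image'][90:300,140:420,::-1];cv2.imwrite('pics/s10.png',cv2.resize(im,(800,600),interpolation=cv2.INTER_CUBIC))
p=capture('top');cv2.imwrite('pics/t10.png',cv2.resize(p['image'][90:315,100:400,::-1],(800,600),interpolation=cv2.INTER_CUBIC))
E
```

```text
t 11.5 tcp [ 0.6058 -0.0604  0.1967] q [ 0.01  0.73  0.03  1.68 -0.03  0.73  0.22] grip 0.141 F [-0.37  0.44 -5.33]
tool x world [ 0.166 -0.986  0.   ] shift [-0.0005  0.0007 -0.0007] turn [-0.08 -0.17  0.01]
```

View pics/s10.png

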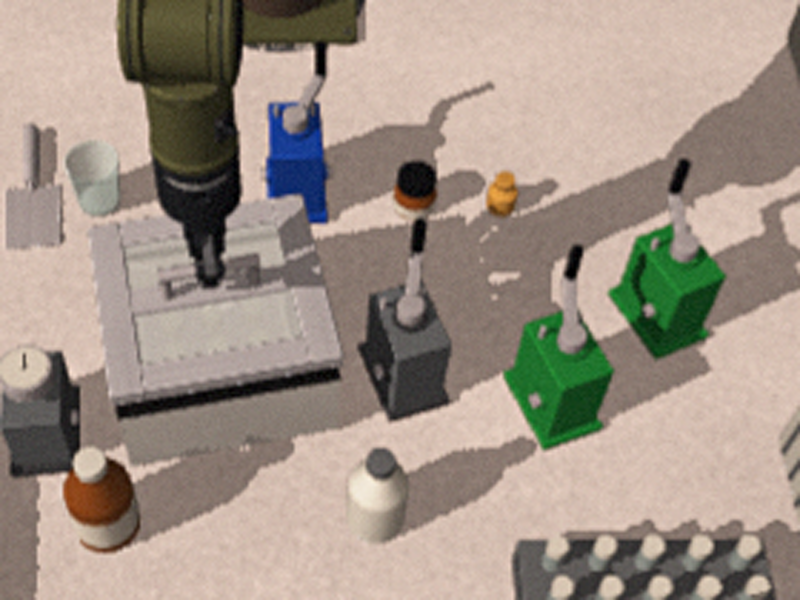

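View pics/t10.png

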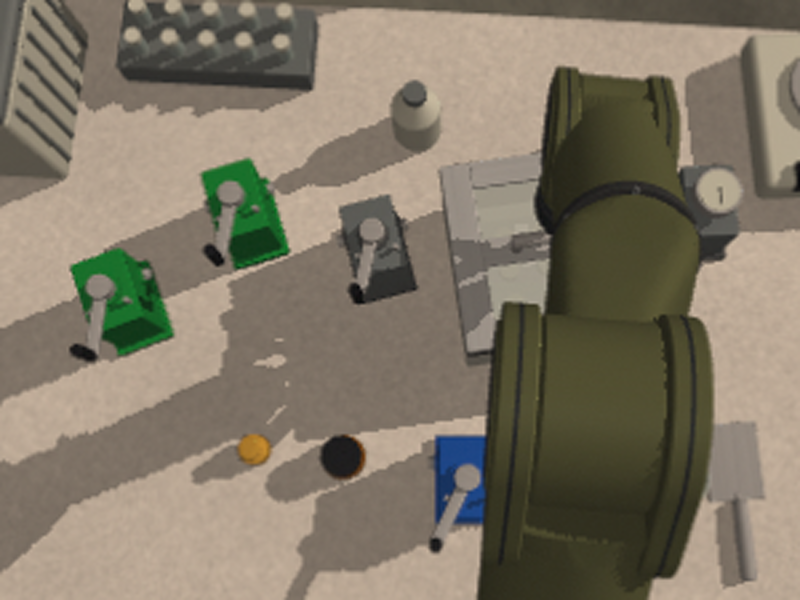

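The scene view shows the lid level with an even dark gap at crop (120–340, 370–410). The lever is at rest (415,240) and the visible bystanders look unmoved, so I hand the job in.

```bash
python3 -c "
from workcell import sign_off; print(sign_off())"
```

```text
the job is handed in; nothing more can be done
None
```

The vent lever went to its stop and sprang back, and the gripper now holds the lid about 25 mm above its seat. I handed the job in at about 11.6 s; no verdict was reported.

- **Vent lever:** I used the grey block left of the chamber. With the jaws loosely round the post, I pushed until the side force reached about 15 N and the post stopped moving. I then lifted clear; the next picture showed the lever back at rest, with the lid still shut.
- **Lid:** I closed the gripper on the bar (opening reading 0.14, about 12 mm against the 14 mm bar) and pulled it off its seal in small steps.
- **Last checks:** The tool had risen 24.6 mm from where it gripped, and the wrist carried 5.3 N, close to the lid's weight. The pictures showed an even gap under the lid and the lever at rest. The bystanders I could see looked unmoved.
- **Not confirmed:** I judged the lever angle and the lid's tilt by eye. The crucible box was hidden behind the lid and arm in the last pictures, though nothing was moved near it. No check failed. The two cameras disagreed by up to about 15 mm on the lever pivot and 10 mm on the handle, so I settled those positions from block and bar edges picked by hand.

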